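# Transfer the forming stakes to the bench rack in working order

## Robot

A 6-joint arm with a two-finger parallel gripper is mounted at the origin on the work surface. World frame = base frame: x ahead of the robot, y to its left, z up, the work surface at z = 0. Lengths are in mm, angles in rad, forces in N, time in s.
With the tool pointing down it reaches from about 325 to 925 mm from the base axis. Payload 3.1 kg.
Tool frame: the origin (TCP) lies at the very end of the fingers, on their centre line; the grasp point (between the pads) lies 19 mm behind it (bot.grip_depth is the z of the grasp point in the tool frame, in mm); z points along the fingers, y is the direction in which the jaws open and shut (so a half turn about z gives the same grasp; the last joint's range is limited). The gripper opens to 85 mm and grips with 20 to 120 N. Pads are 22 mm wide; open, the fingers measure 114 mm over their backs; the gripper's body (76 mm by 85 mm) begins 54 mm behind the grasp point. The pads swing forward as they close: fully open they stand 13 mm farther back than shut.
Start: joints at [-1.28, 0.217, 1.613, -0, 1.311, -0.112], TCP at [245.019, -574.983, 231.3] pointing down, gripper open.
Joint ranges: [-2.75, 2.75], [-0.78, 2.1], [0.31, 2.55], [-1.13, 4.27], [0.13, 2.63], [-2.58, 2.58]. Speed limits (rad/s): [2.79, 2.79, 3.14, 3.14, 3.14, 3.14].

## Interface

Orientations are given as a unit quaternion [x, y, z, w].
In Python, from plant import telemetry, get_image, calibration, workorder, bot gives the robot as it stands. The module is installed in compiled form; this text tells all that it offers.
- The arm moves only by the shell command python3 -m pendant 'ROWS' [FORCE]. ROWS is a JSON object of lists of equal length, an entry for each row: "twist": the turn, a rotation vector about the tool's x, y, z in rad, a list of three; "dp": the shift along the tool's x, y, z in m, a list of three; "hand": the opening, from 0 (shut) to 1 (fully open). A call has 1 to 20 rows; each row is the pose to reach, as a shift and turn from the pose commanded when the call began, along the tool's axes at that moment; what a row does not reach only later rows make up. A row lasts 1/8 s, in which the tool goes at most 62.5 mm and 10.7 degrees, less where a joint would pass 70% of its speed; a pose out of reach is approached as far as the arm can. A call with a gripper value outside its range is refused whole. The fingers move at their own pace and stop on an object; FORCE is the grip in N (left out, the last holds). Time passes only in rows, so rows that repeat a pose let the fingers close. It gives the time, the measured TCP pose, the force and the opening at its end, in the units of the state.
- telemetry.get_state(): the state, without advancing time (a new reading comes with each control period).
- get_image(name): name is "side" or "top"; returns (picture, depth): 420x560x3 uint8, red, green, blue; 420x560 float32, mm along the optical axis (not along the pixel's ray), 0 where there is no reading.
- calibration(name): a dict with "vfov" (degrees; the focal length in pixels is half the picture's height over the tangent of half this angle, whatever the lens; pixels are square), "cx", "cy" (the principal point, pixels), "view" (4x4, takes a point from world to camera coordinates). Camera axes: x right, y up, looking along -z (the intrinsics and any distortion apply to the point x, -y, -z); pixel columns grow to the right and rows downward; lengths in mm; the calibration is good to about 2 mm. A picture is of the moment at which its call begins. calibration takes no time and is no camera call.
- workorder.hand_in(): hands the job in, once; it reports no verdict.
The state is a dict: "t": time; "joints": joint angles; "qvel": joint speeds; "joint_efforts": joint torques, N m; "ee_pos": TCP position; "tcp_rot": TCP orientation; "wrist_force": force on the tool from outside, world axes, zero at the start; "ft_torque": the same for the moment, N m; "grip_width": finger opening in mm.
Only numpy, scipy, OpenCV 4.12 (cv2) and the standard library are available. Lean on these libraries where they do the work, as an engineer would, in place of code of your own. Each camera call takes 0.05 s, during which the arm holds its last target.

## Task

The four steel forming stakes stand in their blocks in the grey drawer tray in the order I will use them. Move them one by one into the four holes of the long wooden bench rack, keeping the same order from left to right as they stand now. Lower each one in without dropping it, until its head sits flat on the rack, and leave all four standing there.

Things in the scene. Friction and masses are not known exactly. Their poses are not given: they have to be found in the camera images.
- dome_stake: Mushroom stake: round head 46 mm across with a straight rim 22 mm high and a low dome on it, 37 mm high in all; from above the biggest circle. Polished steel, loose, about 0.2 to 0.5 kg. Origin: the lower tip of its tang, on its centre line, z up the stake. The tang is a round taper 40 mm long, 6 mm across at the tip and 13 mm under the head; the flat underside of the head is 40 mm above the origin and is what rests on the wood.
- square_stake: Flat stake: square block head 40 x 40 mm, 30 mm high with a flat top, its sides along its x and y. Polished steel, loose, about 0.2 to 0.5 kg. Origin: the lower tip of its tang, on its centre line, z up the stake. The tang is a round taper 40 mm long, 6 mm across at the tip and 13 mm under the head; the flat underside of the head is 40 mm above the origin and is what rests on the wood.
- bullet_stake: Bullet stake: upright round body 34 mm across with a domed end, on a collar 40 mm across and 5 mm high; head 46 mm high in all; from above the smaller circle. Polished steel, loose, about 0.2 to 0.5 kg. Origin: the lower tip of its tang, on its centre line, z up the stake. The tang is a round taper 40 mm long, 6 mm across at the tip and 13 mm under the head; the flat underside of the head is 40 mm above the origin and is what rests on the wood.
- ridge_stake: Ridge stake: long head, 28 mm wide along its x and 60 mm long along its y, straight sides 22 mm high and a half-round top, 36 mm high in all. Polished steel, loose, about 0.2 to 0.5 kg. Origin: the lower tip of its tang, on its centre line, z up the stake. The tang is a round taper 40 mm long, 6 mm across at the tip and 13 mm under the head; the flat underside of the head is 40 mm above the origin and is what rests on the wood.
- dome_block: Light beech block 56 x 56 x 52 mm, fixed in the drawer tray, in which the dome stake stands at the start (the four blocks look alike). Origin: centre of its underside, z up; its top is 55 mm above the bench. A square hole 24 mm wide goes straight down through its middle. It stays where it is all the time, so it also tells where the dome stake stood in the row.
- square_block: Light beech block 56 x 56 x 52 mm, fixed in the drawer tray, in which the square stake stands at the start (the four blocks look alike). Origin: centre of its underside, z up; its top is 55 mm above the bench. A square hole 24 mm wide goes straight down through its middle. It stays where it is all the time, so it also tells where the square stake stood in the row.
- bullet_block: Light beech block 56 x 56 x 52 mm, fixed in the drawer tray, in which the bullet stake stands at the start (the four blocks look alike). Origin: centre of its underside, z up; its top is 55 mm above the bench. A square hole 24 mm wide goes straight down through its middle. It stays where it is all the time, so it also tells where the bullet stake stood in the row.
- ridge_block: Light beech block 56 x 56 x 52 mm, fixed in the drawer tray, in which the ridge stake stands at the start (the four blocks look alike). Origin: centre of its underside, z up; its top is 55 mm above the bench. A square hole 24 mm wide goes straight down through its middle. It stays where it is all the time, so it also tells where the ridge stake stood in the row.
- drawer_tray: Grey sheet-steel drawer tray, 80 mm along its x, 350 mm along its y, walls 28 mm high, with the four blocks in a row along its y, centred 96, 32, -32 and -96 mm from its origin (which stake is in which differs each time); a low round tin lies at its +y end. Fixed; origin on its underside at the middle of the row of blocks; its x points away from the robot and its y to the robot's left, within about 12 degrees. It may be the nearer or the farther of the two rows.
- bench_rack: Bench rack: one long bar of darker hardwood, 64 mm along its x, 290 mm along its y, its flat top 55 mm above the bench, with four empty square holes 24 mm wide going straight down, centred on its x = 0 at y = 96, 32, -32 and -96 mm. Fixed; origin on the bench under its middle; its x points away from the robot and its y to the robot's left, within about 12 degrees. A seated stake has its origin 15 mm above the rack's origin. It may be the nearer or the farther row.

How it is judged:
By the outcome, as a careful person would: the job done as asked, in the order asked, and still so for the second after the job is handed in, with the robot touching nothing.
It also fails if it takes over 83 s, if anything falls off the work surface, if the arm or the gripper's body presses on something with over 40 N, if the wrist force passes 120 N, or if a joint passes its speed limit or range.

## Working session

There is one attempt and no reset: what is moved stays moved. The work goes in short steps, Python scripts to look and compute and a shell command to move; the robot and the scene stay as the last step left them, time stands still between calls to the robot, and variables do not carry over. Pictures are saved under pics/ and viewed, and the job is handed in when it is done.

```bash
mkdir -p pics; python3 - <<'E'
from plant import telemetry, get_image, calibration, bot
import cv2, numpy as np
for n in ("top","side"):
    im,d=get_image(n); cv2.imwrite(f"pics/{n}0.png",im[:,:,::-1]); np.save(f"pics/{n}0.npy",d); np.save(f"pics/{n}0i.npy",im)
    c=calibration(n); print(n,{k:(v if k!='view' else np.round(v,4).tolist()) for k,v in c.items()})
    print((d==0).mean(), d[d>0].min(), d.max())
print(telemetry.get_state()); print(bot.grip_depth)
E
```

```text
top {'vfov': 42.41840958960341, 'cx': 283.6697340438643, 'cy': 215.68631956690476, 'view': [[-0.0126, -0.9999, -0.0011, -32.6253], [0.9952, -0.0126, 0.0966, -577.433], [-0.0966, 0.0001, 0.9953, -704.346], [0.0, 0.0, 0.0, 1.0]]}
0.004302721088435374 654.3903 795.42224
side {'vfov': 50.3474625483519, 'cx': 281.1039572837177, 'cy': 204.40574017306196, 'view': [[-0.9373, -0.3484, -0.0061, 529.5781], [0.2131, -0.5871, 0.781, -176.0267], [-0.2757, 0.7307, 0.6245, -539.5497], [0.0, 0.0, 0.0, 1.0]]}
0.0040391156462585035 453.05847 2622.345
{'t': 0.1, 'joints': array([-1.28019771e+00,  2.17668095e-01,  1.61481399e+00,  2.20411285e-05,
        1.31131562e+00, -1.12212808e-01]), 'qvel': array([ 0.00149141, -0.00339236, -0.00395717, -0.0011192 , -0.00063221,
        0.00110531]), 'joint_efforts': array([-6.59259331e-04, -3.98078299e+01, -3.04970634e+01, -1.76466633e-04,
        4.23651029e-03,  6.94283159e-06]), 'ee_pos': array([ 244.80548413, -574.2412296 ,  230.0843958 ]), 'tcp_rot': array([ 9.79786311e-01,  2.00043920e-01, -8.76010512e-05, -1.09909271e-03]), 'wrist_force': array([ 0.30110297,  0.7355356 , -0.66386213]), 'ft_torque': array([ 0.00705172, -0.01302799, -0.01189985]), 'grip_width': 85.49176165986833}
-18.700000000000003
```

View pics/top0.png

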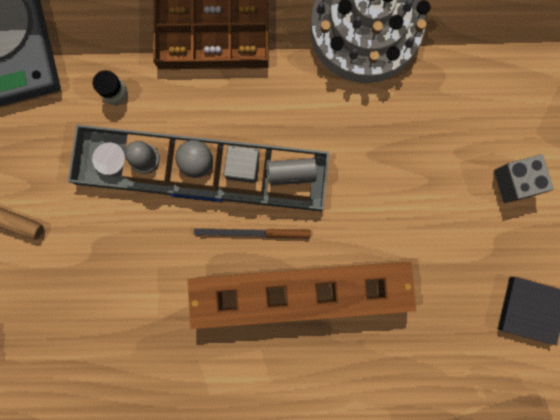

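View pics/side0.png

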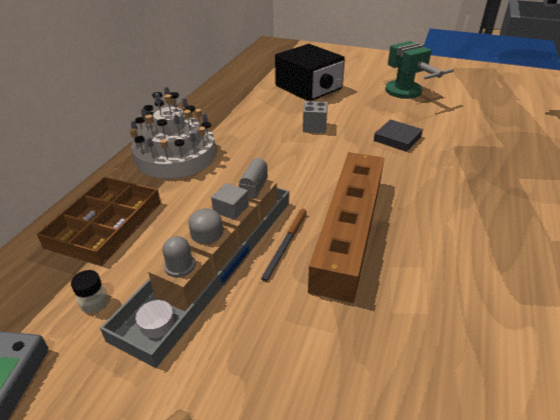

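The row order, left (+y) to right, is bullet (142,156), dome (194,158), square (241,162), ridge (291,171). The rack is the nearer row, with holes at about (227,299), (277,296), (326,292) and (375,288).

```bash
cat > h.py <<'E'
import numpy as np, cv2
from plant import calibration
def cam(n):
    c=calibration(n); V=np.array(c['view']); f=210/np.tan(np.radians(c['vfov'])/2); return V,f,c['cx'],c['cy']
def cloud(n,d):
    V,f,cx,cy=cam(n); v,u=np.mgrid[0:420,0:560]; 
    P=np.stack([(u-cx)/f*d,-(v-cy)/f*d,-d],-1)
    return (P-V[:3,3])@V[:3,:3]
def ray(n,uv,z):
    V,f,cx,cy=cam(n); uv=np.atleast_2d(uv).astype(float)
    r=np.c_[(uv[:,0]-cx)/f,-(uv[:,1]-cy)/f,-np.ones(len(uv))]@V[:3,:3]
    o=-V[:3,:3].T@V[:3,3]; s=(z-o[2])/r[:,2]; return o+r*s[:,None]
def proj(n,P):
    V,f,cx,cy=cam(n); q=np.atleast_2d(P)@V[:3,:3].T+V[:3,3]
    return np.c_[cx+f*q[:,0]/-q[:,2], cy-f*q[:,1]/-q[:,2]]
E
python3 - <<'E'
from h import *
for n in ("top","side"):
    d=np.load(f"pics/{n}0.npy"); im=np.load(f"pics/{n}0i.npy"); W=cloud(n,d); Z=W[...,2]
    hsv=cv2.cvtColor(im,cv2.COLOR_RGB2HSV)
    if n=="top":
        print("bench z",[Z[y,x].round(1) for y,x in((380,100),(250,100),(100,250),(250,480))])
    # rack top
    ok=(d>0)&(Z>48)&(Z<62)&(W[...,0]>330)&(W[...,0]<900)&(abs(W[...,1])<320)
    m=(ok*255).astype(np.uint8); nl,L,S,C=cv2.connectedComponentsWithStats(m)
    for i in np.argsort(-S[1:,4])[:6]+1:
        p=W[L==i]; 
        q=p[:,:2].astype(np.float32); print(n,S[i],"z",np.median(p[:,2]).round(1),"rect",np.round(cv2.minAreaRect(q)[0],1),np.round(cv2.minAreaRect(q)[1],1),round(cv2.minAreaRect(q)[2],1))
    # heads
    ok=(d>0)&(Z>66)&(Z<115)&(W[...,0]>330)&(W[...,0]<900)&(abs(W[...,1])<320)
    m=(ok*255).astype(np.uint8); nl,L,S,C=cv2.connectedComponentsWithStats(m)
    for i in range(1,nl):
        if S[i,4]<80: continue
        p=W[L==i]; r=cv2.minAreaRect(p[:,:2].astype(np.float32)); print(n,"head",S[i],"zmax",np.percentile(p[:,2],98).round(1),np.round(r[0],1),np.round(r[1],1),round(r[2],1))
E
```

```text
bench z [np.float64(1.1), np.float64(-1.2), np.float64(0.9), np.float64(0.4)]
top [ 187  261  229   68 9988] z 55.3 rect [472.4 -61. ] [ 64.3 290.2] 3.7
top [ 122  134   49   47 1151] z 55.3 rect [654.7 141.2] [57.  56.6] 82.9
top [170 139  48  47 787] z 55.2 rect [646.9  77.9] [56.8 56.4] 82.9
top [219 145  47  47 727] z 55.2 rect [639.   14.3] [56.3 56.6] 83.3
top [267 179  44  18 495] z 55.2 rect [612.2 -46.9] [56.  18.3] 83.7
top [271 150  43  11 312] z 55.0 rect [655.3 -51.8] [13.8 55.6] 1.3
top head [ 335    0   77   40 1709] zmax 108.6 [ 830.7 -162. ] [101.3  59.3] 89.1
top head [416   0  15  15 161] zmax 72.3 [ 849.  -228.2] [17.  18.2] 28.1
top head [415  19  11  12  97] zmax 76.7 [ 823.  -222.7] [11.9 12.8] 59.2
top head [321  20   9  13  91] zmax 76.8 [823.3 -97.4] [11.8 12.3] 37.2
top head [330  36  14  14 155] zmax 72.7 [ 801.3 -111.8] [17.6 17.5] 28.9
top head [386  46  14  15 159] zmax 72.8 [ 786.4 -185.8] [16.9 18.4] 84.1
top head [369  51  10  11  90] zmax 77.2 [ 781.1 -159.9] [11.6 11.8] 11.4
top head [124 141  32  29 682] zmax 101.7 [651.4 141.8] [32.1 32.7] 16.7
t
[... 349 characters left out ...]
[638.   14.5] [187.7  58.3] 83.0
side [149 251  61  39 989] z 53.7 rect [653.6 142.5] [58.2 57.3] 82.6
side [151 141  28  12 136] z 54.5 rect [ 828.8 -101.1] [46.  24.8] 18.5
side [180 137  12  14  51] z 53.6 rect [ 799.4 -126.5] [31.4 12.9] 66.0
side [195 130   9  11  38] z 55.6 rect [ 787.4 -162.8] [17.2 16.8] 88.4
side head [ 142   97   60   40 1205] zmax 107.3 [ 850.3 -166.9] [ 99.9 118. ] 3.8
side head [199 122  12  12  81] zmax 74.2 [ 781.7 -173.4] [16.4 42.4] 17.2
side head [ 211  158   57   56 1406] zmax 89.7 [633.5 -22.4] [119.4  41. ] 81.8
side head [189 209  34  30 814] zmax 90.7 [645.8  79.8] [44.3 39. ] 22.9
side head [163 236  29  33 762] zmax 99.6 [650.8 146.9] [33.5 29. ] 4.6
```

```bash
cat >> h.py <<'E'
from scipy.spatial.transform import Rotation as R
def want(target,yaw_deg,pos=None,q=None):
    from plant import telemetry
    s=telemetry.get_state(); pos=s['ee_pos'] if pos is None else np.array(pos); R0=R.from_quat(s['tcp_rot'] if q is None else q)
    c,t=np.cos(np.radians(yaw_deg)),np.sin(np.radians(yaw_deg))
    y=np.array([c,t,0]); z=np.array([0,0,-1.]); x=np.cross(y,z)
    R1=R.from_matrix(np.c_[x,y,z])
    print("dp",np.round(R0.inv().apply(np.array(target)-pos)/1000,4),"twist",np.round((R0.inv()*R1).as_rotvec(),4))
E
python3 - <<'E'
from h import *
want([651.5,142.5,165],0,[245.019,-574.983,231.3])
im=np.load("pics/top0i.npy"); g=im.max(2)
d=np.load("pics/top0.npy"); Z=cloud("top",d)[...,2]
a=np.radians(3.7); c=np.array([472.4,-61.])
for y in(96,32,-32,-96):
    P=c+y*np.array([-np.sin(a),np.cos(a)]); uv=proj("top",[*P,55])[0]
    u,v=uv.round().astype(int); w=(Z[v-18:v+19,u-18:u+19]<46)&(d[v-18:v+19,u-18:u+19]>0)|(d[v-18:v+19,u-18:u+19]==0)
    n,L,S,C=cv2.connectedComponentsWithStats(w.astype(np.uint8)); i=1+np.argmax(S[1:,4]); q=C[i]+[u-18,v-18]
    print("hole",P.round(1),uv.round(1),S[i],"seen at",ray("top",q,55)[0].round(1))
E
```

```text
dp [ 0.6552 -0.5006  0.0676] twist [-0.0018 -0.0015 -1.168 ]
hole [466.2  34.8] [226.5 300.3] [  9   9  19  19 326] seen at [466.7  34.3  55. ]
hole [470.3 -29.1] [276.2 296.4] [  9   9  20  19 338] seen at [470.8 -29.1  55. ]
hole [474.5 -92.9] [325.9 292.5] [  8   8  20  19 334] seen at [475.  -92.3  55. ]
hole [ 478.6 -156.8] [375.5 288.6] [  9   8  19  20 326] seen at [ 478.9 -155.8   55. ]
```

The hole centres from depth agree with the rack geometry to within 1 mm. Moving over the bullet stake.

```bash
python3 -m pendant '{"dp":[[0.02,-0.015,0],[0.06,-0.046,0],[0.1,-0.076,0],[0.145,-0.111,0.005],[0.19,-0.145,0.01],[0.235,-0.18,0.015],[0.28,-0.214,0.02],[0.325,-0.248,0.025],[0.37,-0.283,0.03],[0.415,-0.317,0.035],[0.46,-0.351,0.04],[0.505,-0.386,0.045],[0.55,-0.42,0.05],[0.595,-0.455,0.06],[0.63,-0.481,0.0676],[0.648,-0.495,0.0676],[0.6552,-0.5006,0.0676],[0.6552,-0.5006,0.0676]],"twist":[[0,0,-0.03],[0,0,-0.1],[0,0,-0.18],[0,0,-0.26],[0,0,-0.34],[0,0,-0.42],[0,0,-0.5],[0,0,-0.58],[0,0,-0.66],[0,0,-0.74],[0,0,-0.82],[0,0,-0.9],[0,0,-0.98],[0,0,-1.06],[0,0,-1.12],[0,0,-1.155],[0,0,-1.168],[0,0,-1.168]],"hand":[1,1,1,1,1,1,1,1,1,1,1,1,1,1,1,1,1,1]}' 60; python3 - <<'E'
from h import *
want([651.5,142.5,63],0)
E
```

```text
t: 2.35
ee_pos: [650.9, 142.9, 163.6]
tcp_rot: [0.707, 0.707, -0.0, -0.0]
wrist_force: [-0.3, -0.4, -0.2]
grip_width: 85.6
dp [-0.0004  0.0007  0.1006] twist [-0.0007  0.0002  0.001 ]
```

```bash
python3 -m pendant '{"dp":[[0,0.0007,0.015],[0,0.0007,0.045],[0,0.0007,0.075],[0,0.0007,0.094],[0,0.0007,0.1],[0,0.0007,0.1],[0,0.0007,0.1],[0,0.0007,0.1],[0,0.0007,0.1],[0,0.0007,0.1],[0,0.0007,0.1]],"twist":[[0,0,0],[0,0,0],[0,0,0],[0,0,0],[0,0,0],[0,0,0],[0,0,0],[0,0,0],[0,0,0],[0,0,0],[0,0,0]],"hand":[1,1,1,1,1,1,0,0,0,0,0]}' 60
```

```text
t: 3.72
ee_pos: [653.1, 142.6, 64.9]
tcp_rot: [0.707, 0.707, 0.001, 0.001]
wrist_force: [0.0, -0.8, 5.9]
grip_width: 31.9
```

```bash
python3 - <<'E'
from plant import telemetry, get_image
import cv2
for n in("side",):
    im,d=get_image(n); cv2.imwrite(f"pics/{n}1.png",cv2.resize(im[120:330,60:340,::-1],None,fx=2.5,fy=2.5))
s=telemetry.get_state(); print(s['t'],s['grip_width'],s['ee_pos'],s['wrist_force'])
E
```

```text
3.775 31.876649373537354 [653.1241437  142.58114382  64.94179248] [-0.30056738  0.22440102  5.72400065]
```

View pics/side1.png

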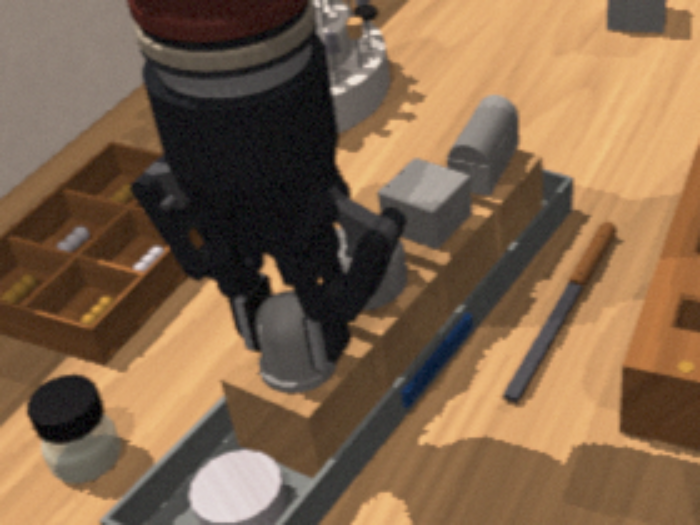

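The stake is gripped, though the upward force of 5.7 N suggests the tips are touching the collar lightly. Lifting slowly at first.

```bash
python3 -m pendant '{"dp":[[0,0,-0.003],[0,0,-0.01],[0,0,-0.03],[0,0,-0.055],[0,0,-0.08],[0,0,-0.094],[0,0,-0.096],[0,0,-0.096]],"twist":[[0,0,0],[0,0,0],[0,0,0],[0,0,0],[0,0,0],[0,0,0],[0,0,0],[0,0,0]],"hand":[0,0,0,0,0,0,0,0]}' 70; python3 - <<'E'
from h import *
from plant import get_image,telemetry
im,d=get_image("side"); cv2.imwrite("pics/side2.png",cv2.resize(im[60:330,60:340,::-1],None,fx=2.2,fy=2.2)); np.save("pics/side2d.npy",d)
print(telemetry.get_state()['wrist_force'],telemetry.get_state()['grip_width'])
want([466.5,35,163],0)
E
```

```text
t: 4.78
ee_pos: [651.6, 142.3, 158.9]
tcp_rot: [0.707, 0.707, -0.001, -0.0]
wrist_force: [-0.6, -0.4, -3.9]
grip_width: 31.8
[ 0.04582493 -0.64251103 -4.42691408] 31.860103435078077
dp [-0.1073 -0.1848 -0.0042] twist [-0.0025  0.0003 -0.    ]
```

View pics/side2.png

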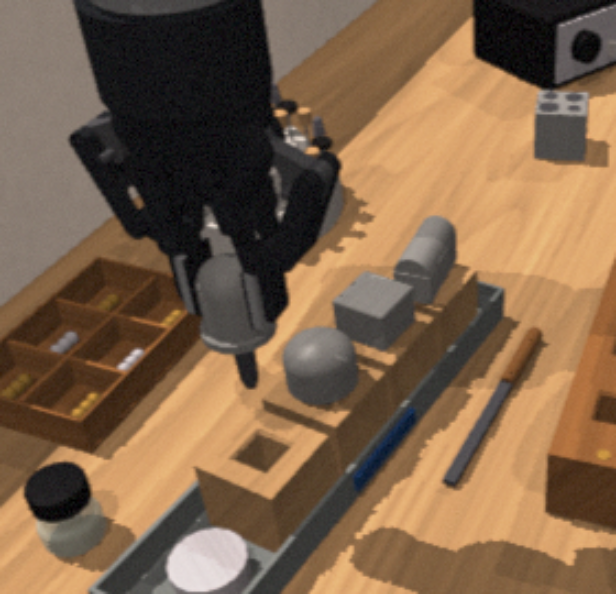

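```bash
python3 - <<'E'
from h import *
for z in (109,149,154,180): print(z,proj("side",[651.6,142.5,z]).round(1), ((proj("side",[651.6,142.5,z])-60)*2.2).round(0))
E
```

```text
109 [[173.7 233.6]] [[250. 382.]]
149 [[168.3 208.2]] [[238. 326.]]
154 [[167.6 204.9]] [[237. 319.]]
180 [[163.8 186.8]] [[228. 279.]]
```

The tip appears at (250,385) in the crop, against (250,382) expected for an upright stake, so it hangs straight. Moving to hole 1.

```bash
python3 -m pendant '{"dp":[[-0.007,-0.012,-0.002],[-0.027,-0.046,-0.004],[-0.05,-0.086,-0.004],[-0.073,-0.126,-0.004],[-0.093,-0.16,-0.004],[-0.104,-0.179,-0.004],[-0.1073,-0.1848,-0.004],[-0.1073,-0.1848,-0.004],[-0.1073,-0.1848,-0.004]],"twist":[[0,0,0],[0,0,0],[0,0,0],[0,0,0],[0,0,0],[0,0,0],[0,0,0],[0,0,0],[0,0,0]],"hand":[0,0,0,0,0,0,0,0,0]}'; python3 - <<'E'
from h import *
want([466.5,35,68],0)
E
```

```text
t: 5.95
ee_pos: [468.3, 35.3, 164.0]
tcp_rot: [0.707, 0.707, 0.0, 0.0]
wrist_force: [-0.2, -0.4, -2.8]
grip_width: 31.6
dp [-0.0003 -0.0019  0.096 ] twist [ 0.001  -0.0001  0.0003]
```

```bash
python3 -m pendant '{"dp":[[0,-0.0019,0.006],[0,-0.0019,0.025],[0,-0.0019,0.045],[0,-0.0019,0.065],[0,-0.0019,0.082],[0,-0.0019,0.092],[0,-0.0019,0.095],[0,-0.0019,0.095],[0,-0.0019,0.095]],"twist":[[0,0,0],[0,0,0],[0,0,0],[0,0,0],[0,0,0],[0,0,0],[0,0,0],[0,0,0],[0,0,0]],"hand":[0,0,0,0,0,0,0,0,0]}'
```

```text
t: 7.08
ee_pos: [466.3, 35.0, 69.5]
tcp_rot: [0.707, 0.707, 0.001, 0.001]
wrist_force: [0.5, 0.6, -3.0]
grip_width: 31.8
```

```bash
python3 -m pendant '{"dp":[[0,0,0.001],[0,0,0.002],[0,0,0.003],[0,0,0.003],[0,0,0.003]],"twist":[[0,0,0],[0,0,0],[0,0,0],[0,0,0],[0,0,0]],"hand":[0,0,0,0,0]}'; python3 - <<'E'
from h import *
from plant import get_image,telemetry
im,d=get_image("side"); cv2.imwrite("pics/side3.png",cv2.resize(im[100:310,200:480,::-1],None,fx=2.5,fy=2.5))
E
```

```text
t: 7.7
ee_pos: [465.5, 35.1, 65.7]
tcp_rot: [0.707, 0.707, -0.0, -0.0]
wrist_force: [0.2, -0.2, -2.5]
grip_width: 31.6
```

View pics/side3.png

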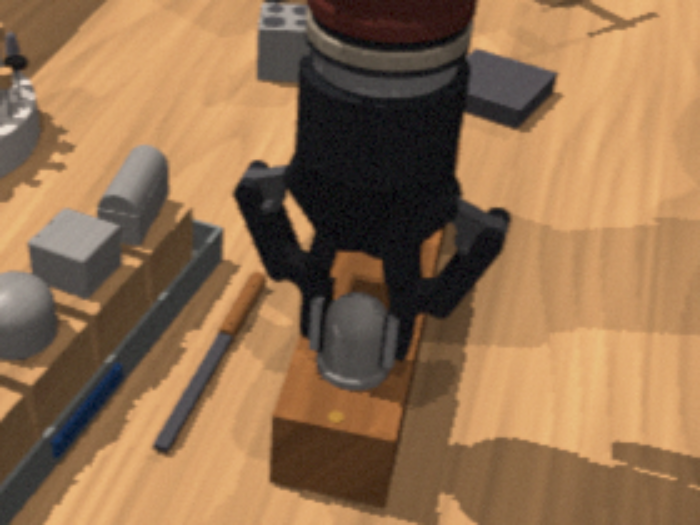

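Collar is just above the wood with no contact yet. I'm continuing down in fine steps.

```bash
python3 -m pendant '{"dp":[[0,0,0.0005],[0,0,0.001],[0,0,0.001],[0,0,0.001]],"twist":[[0,0,0],[0,0,0],[0,0,0],[0,0,0]],"hand":[0,0,0,0]}'
```

```text
t: 8.25
ee_pos: [465.6, 35.1, 64.9]
tcp_rot: [0.707, 0.707, -0.0, 0.0]
wrist_force: [-1.1, -0.2, 0.8]
grip_width: 31.7
```

```bash
python3 -m pendant '{"dp":[[0,0,0.0005],[0,0,0.001],[0,0,0.001],[0,0,0.001]],"twist":[[0,0,0],[0,0,0],[0,0,0],[0,0,0]],"hand":[0,0,0,0]}'
```

```text
t: 8.75
ee_pos: [465.6, 35.1, 64.9]
tcp_rot: [0.707, 0.707, -0.0, -0.0]
wrist_force: [-5.3, -0.3, 9.5]
grip_width: 31.8
```

Seated: z is holding at 64.9 and the force has risen to 9.5 N. Releasing and lifting.

```bash
python3 -m pendant '{"dp":[[0,0,0],[0,0,0],[0,0,0],[0,0,0],[0,0,-0.01],[0,0,-0.04],[0,0,-0.075],[0,0,-0.095],[0,0,-0.1],[0,0,-0.1]],"twist":[[0,0,0],[0,0,0],[0,0,0],[0,0,0],[0,0,0],[0,0,0],[0,0,0],[0,0,0],[0,0,0],[0,0,0]],"hand":[0.6,0.8,1,1,1,1,1,1,1,1]}'; python3 - <<'E'
from h import *
from plant import get_image,telemetry
for n in ("side","top"):
    im,d=get_image(n); cv2.imwrite(f"pics/{n}4.png",im[:,:,::-1]); np.save(f"pics/{n}4d.npy",d)
want([648.3,75.3,160],0)
E
```

```text
t: 10.0
ee_pos: [465.5, 35.1, 163.8]
tcp_rot: [0.707, 0.707, 0.0, 0.0]
wrist_force: [-0.5, 0.5, -0.2]
grip_width: 85.3
dp [0.0402 0.1837 0.0022] twist [-0.0022 -0.0002 -0.    ]
```

View pics/side4.png

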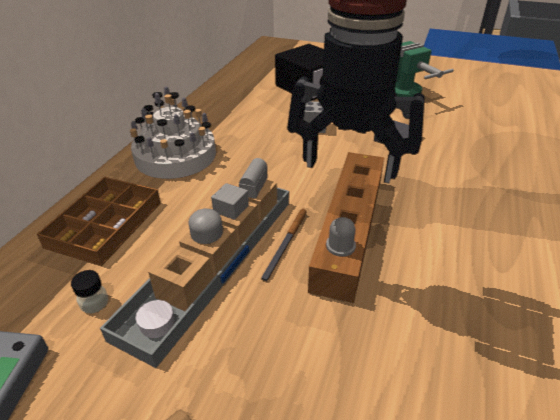

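The bullet stake stands seated and upright at (342,235). Next is the dome.

```bash
python3 -m pendant '{"dp":[[0.003,0.012,0],[0.01,0.046,0.002],[0.019,0.086,0.002],[0.028,0.126,0.002],[0.035,0.16,0.002],[0.039,0.179,0.002],[0.0402,0.1837,0.002],[0.0402,0.1837,0.002],[0.0402,0.1837,0.002]],"twist":[[0,0,0],[0,0,0],[0,0,0],[0,0,0],[0,0,0],[0,0,0],[0,0,0],[0,0,0],[0,0,0]],"hand":[1,1,1,1,1,1,1,1,1]}' 70; python3 - <<'E'
from h import *
want([648.3,75.3,58],0)
E
```

```text
t: 11.22
ee_pos: [648.4, 75.2, 161.3]
tcp_rot: [0.707, 0.707, -0.0, -0.0]
wrist_force: [0.5, -0.1, -0.0]
grip_width: 85.7
dp [1.000e-04 0.000e+00 1.033e-01] twist [-0.0012  0.     -0.0001]
```

```bash
python3 -m pendant '{"dp":[[0,0,0.015],[0,0,0.045],[0,0,0.075],[0,0,0.095],[0,0,0.101],[0,0,0.101],[0,0,0.101],[0,0,0.101],[0,0,0.101],[0,0,0.101],[0,0,0.101]],"twist":[[0,0,0],[0,0,0],[0,0,0],[0,0,0],[0,0,0],[0,0,0],[0,0,0],[0,0,0],[0,0,0],[0,0,0],[0,0,0]],"hand":[1,1,1,1,1,1,0,0,0,0,0]}' 70; python3 - <<'E'
from h import *
from plant import get_image,telemetry
im,d=get_image("side"); cv2.imwrite("pics/side5.png",cv2.resize(im[80:330,60:340,::-1],None,fx=2.4,fy=2.4))
E
```

```text
t: 12.6
ee_pos: [650.5, 75.3, 62.5]
tcp_rot: [0.707, 0.707, 0.001, 0.001]
wrist_force: [-1.5, -1.0, 6.3]
grip_width: 43.2
```

View pics/side5.png

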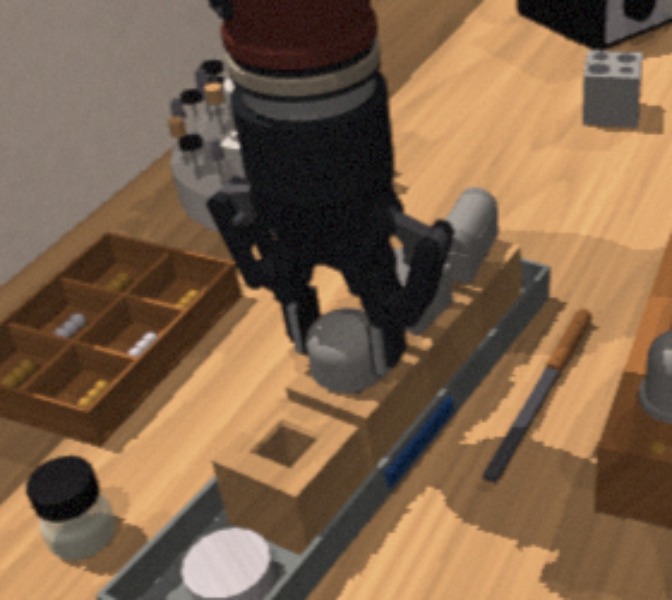

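Gripped on the rim. Lifting.

```bash
python3 -m pendant '{"dp":[[0,0,-0.003],[0,0,-0.01],[0,0,-0.03],[0,0,-0.055],[0,0,-0.08],[0,0,-0.097],[0,0,-0.1],[0,0,-0.1]],"twist":[[0,0,0],[0,0,0],[0,0,0],[0,0,0],[0,0,0],[0,0,0],[0,0,0],[0,0,0]],"hand":[0,0,0,0,0,0,0,0]}' 80; python3 - <<'E'
from h import *
from plant import get_image,telemetry
im,d=get_image("side"); cv2.imwrite("pics/side6.png",cv2.resize(im[60:330,60:340,::-1],None,fx=2.2,fy=2.2))
p=telemetry.get_state()['ee_pos']; print(((proj("side",[p[0],p[1],p[2]-62.5+15])-60)*2.2).round(0))
want([470.5,-29,162],0)
E
```

```text
t: 13.65
ee_pos: [648.8, 75.3, 160.3]
tcp_rot: [0.707, 0.707, -0.0, -0.0]
wrist_force: [-0.2, 0.3, -4.5]
grip_width: 43.0
[[312. 309.]]
dp [-0.1043 -0.1779 -0.0021] twist [-0.0021 -0.     -0.    ]
```

View pics/side6.png

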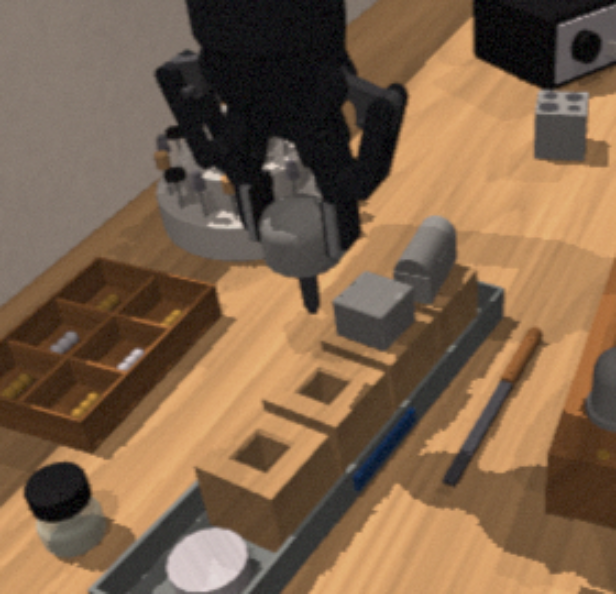

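The tip is at (313,312) against (312,309) expected, so it hangs upright. Moving to hole 2.

```bash
python3 -m pendant '{"dp":[[-0.007,-0.012,-0.002],[-0.027,-0.046,-0.002],[-0.05,-0.084,-0.002],[-0.073,-0.123,-0.002],[-0.092,-0.157,-0.002],[-0.102,-0.174,-0.002],[-0.1043,-0.179,-0.002],[-0.1043,-0.179,-0.002],[-0.1043,-0.179,-0.002]],"twist":[[0,0,0],[0,0,0],[0,0,0],[0,0,0],[0,0,0],[0,0,0],[0,0,0],[0,0,0],[0,0,0]],"hand":[0,0,0,0,0,0,0,0,0]}'; python3 - <<'E'
from h import *
want([470.5,-29,66],0)
E
```

```text
t: 14.82
ee_pos: [471.4, -28.7, 163.1]
tcp_rot: [0.707, 0.707, 0.0, 0.0]
wrist_force: [-0.7, 0.3, -3.8]
grip_width: 42.9
dp [-0.0003 -0.001   0.0971] twist [ 0.0012 -0.0001  0.0006]
```

```bash
python3 -m pendant '{"dp":[[0,-0.001,0.006],[0,-0.001,0.025],[0,-0.001,0.045],[0,-0.001,0.065],[0,-0.001,0.082],[0,-0.001,0.092],[0,-0.001,0.096],[0,-0.001,0.096],[0,-0.001,0.096]],"twist":[[0,0,0],[0,0,0],[0,0,0],[0,0,0],[0,0,0],[0,0,0],[0,0,0],[0,0,0],[0,0,0]],"hand":[0,0,0,0,0,0,0,0,0]}'
```

```text
t: 15.95
ee_pos: [470.0, -29.2, 67.4]
tcp_rot: [0.707, 0.707, 0.0, 0.001]
wrist_force: [0.3, 0.3, -3.2]
grip_width: 42.7
```

```bash
python3 -m pendant '{"dp":[[0,0,0.001],[0,0,0.002],[0,0,0.003],[0,0,0.0035],[0,0,0.0035],[0,0,0.0035]],"twist":[[0,0,0],[0,0,0],[0,0,0],[0,0,0],[0,0,0],[0,0,0]],"hand":[0,0,0,0,0,0]}'
```

```text
t: 16.7
ee_pos: [469.2, -29.0, 63.2]
tcp_rot: [0.707, 0.707, -0.0, -0.0]
wrist_force: [0.6, -0.2, -2.7]
grip_width: 43.2
```

```bash
python3 -m pendant '{"dp":[[0,0,0.0005],[0,0,0.001],[0,0,0.001],[0,0,0.001]],"twist":[[0,0,0],[0,0,0],[0,0,0],[0,0,0]],"hand":[0,0,0,0]}'
```

```text
t: 17.2
ee_pos: [469.3, -29.0, 62.6]
tcp_rot: [0.707, 0.707, -0.0, 0.0]
wrist_force: [-3.3, 0.1, 2.4]
grip_width: 43.1
```

```bash
python3 -m pendant '{"dp":[[0,0,0.0005],[0,0,0.001],[0,0,0.001],[0,0,0.001]],"twist":[[0,0,0],[0,0,0],[0,0,0],[0,0,0]],"hand":[0,0,0,0]}'
```

```text
t: 17.7
ee_pos: [469.4, -29.0, 62.5]
tcp_rot: [0.707, 0.707, -0.0, -0.0]
wrist_force: [-6.0, 0.1, 9.3]
grip_width: 43.0
```

Seated at the same z as in the block (62.5) with 9 N of contact force. Releasing.

```bash
python3 -m pendant '{"dp":[[0,0,0],[0,0,0],[0,0,0],[0,0,0],[0,0,-0.01],[0,0,-0.04],[0,0,-0.075],[0,0,-0.095],[0,0,-0.1],[0,0,-0.1]],"twist":[[0,0,0],[0,0,0],[0,0,0],[0,0,0],[0,0,0],[0,0,0],[0,0,0],[0,0,0],[0,0,0],[0,0,0]],"hand":[0.7,0.85,1,1,1,1,1,1,1,1]}'; python3 - <<'E'
from h import *
from plant import get_image,telemetry
im,d=get_image("side"); cv2.imwrite("pics/side7.png",im[:,:,::-1])
want([640.1,13.7,160],-8)
E
```

```text
t: 18.95
ee_pos: [469.2, -29.0, 161.3]
tcp_rot: [0.707, 0.707, 0.0, 0.0]
wrist_force: [-0.0, -0.4, -0.2]
grip_width: 85.7
dp [0.0426 0.1715 0.0003] twist [-0.0012 -0.0002  0.1397]
```

View pics/side7.png

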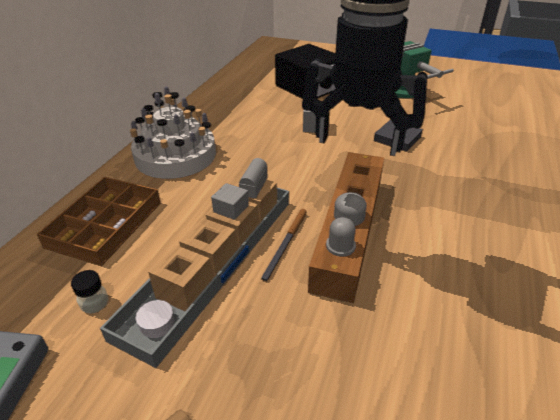

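The bullet and dome are both standing at (342,235) and (350,210). Next is the square stake, with a -8° yaw.

```bash
python3 -m pendant '{"dp":[[0.003,0.012,0],[0.011,0.044,0],[0.02,0.081,0],[0.029,0.118,0],[0.037,0.15,0],[0.041,0.167,0],[0.0426,0.1715,0],[0.0426,0.1715,0],[0.0426,0.1715,0]],"twist":[[0,0,0.02],[0,0,0.05],[0,0,0.08],[0,0,0.11],[0,0,0.14],[0,0,0.14],[0,0,0.14],[0,0,0.14],[0,0,0.14]],"hand":[1,1,1,1,1,1,1,1,1]}' 70; python3 - <<'E'
from h import *
want([640.1,13.7,60],-8)
E
```

```text
t: 20.12
ee_pos: [639.9, 13.5, 160.7]
tcp_rot: [0.755, 0.656, -0.0, -0.0]
wrist_force: [-0.0, -0.3, -0.2]
grip_width: 85.4
dp [0.0002 0.0003 0.1007] twist [-0.0012  0.0002 -0.0007]
```

```bash
python3 -m pendant '{"dp":[[0,0,0.015],[0,0,0.045],[0,0,0.075],[0,0,0.095],[0,0,0.1005],[0,0,0.1005],[0,0,0.1005],[0,0,0.1005],[0,0,0.1005],[0,0,0.1005],[0,0,0.1005]],"twist":[[0,0,0],[0,0,0],[0,0,0],[0,0,0],[0,0,0],[0,0,0],[0,0,0],[0,0,0],[0,0,0],[0,0,0],[0,0,0]],"hand":[1,1,1,1,1,1,0,0,0,0,0]}' 70
```

```text
t: 21.5
ee_pos: [641.9, 13.5, 62.1]
tcp_rot: [0.755, 0.656, 0.001, 0.001]
wrist_force: [0.1, 0.5, 5.4]
grip_width: 38.7
```

```bash
python3 -m pendant '{"dp":[[0,0,-0.003],[0,0,-0.01],[0,0,-0.03],[0,0,-0.055],[0,0,-0.08],[0,0,-0.097],[0,0,-0.1],[0,0,-0.1]],"twist":[[0,0,0],[0,0,0],[0,0,0],[0,0,0],[0,0,0],[0,0,0],[0,0,0],[0,0,0]],"hand":[0,0,0,0,0,0,0,0]}' 80; python3 - <<'E'
from h import *
from plant import get_image,telemetry
im,d=get_image("side"); cv2.imwrite("pics/side8.png",cv2.resize(im[40:310,60:340,::-1],None,fx=2.2,fy=2.2))
p=telemetry.get_state()['ee_pos']; print(((proj("side",[p[0],p[1],p[2]-62+15])-[60,40])*2.2).round(0))
want([475,-92.5,162],3.7)
E
```

```text
t: 22.5
ee_pos: [640.3, 13.6, 160.3]
tcp_rot: [0.755, 0.656, -0.0, -0.0]
wrist_force: [-0.5, -0.0, -3.3]
grip_width: 38.5
[[369. 299.]]
dp [-0.1281 -0.1485 -0.0021] twist [-2.100e-03 -1.000e-04 -2.046e-01]
```

View pics/side8.png

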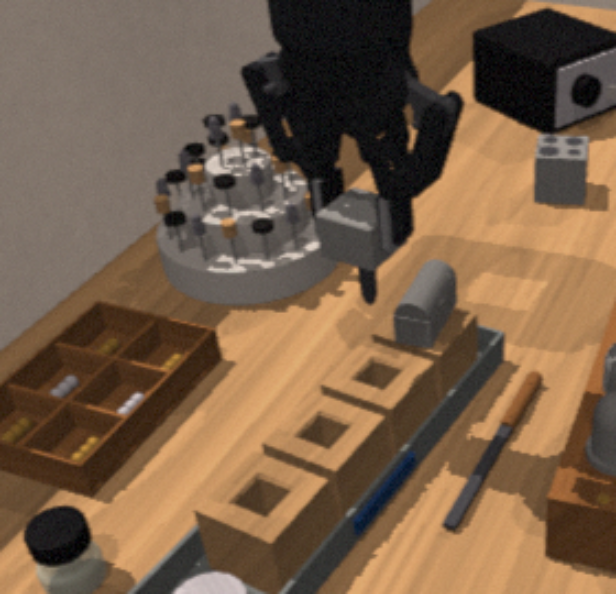

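The tip matches at (370,301) against (369,299) expected. Moving to hole 3 with the yaw turned to the rack's.

```bash
python3 -m pendant '{"dp":[[-0.008,-0.009,-0.002],[-0.033,-0.038,-0.002],[-0.061,-0.071,-0.002],[-0.089,-0.104,-0.002],[-0.114,-0.132,-0.002],[-0.125,-0.145,-0.002],[-0.1281,-0.149,-0.002],[-0.1281,-0.149,-0.002],[-0.1281,-0.149,-0.002]],"twist":[[0,0,-0.02],[0,0,-0.06],[0,0,-0.1],[0,0,-0.14],[0,0,-0.18],[0,0,-0.2],[0,0,-0.2046],[0,0,-0.2046],[0,0,-0.2046]],"hand":[0,0,0,0,0,0,0,0,0]}'; python3 - <<'E'
from h import *
want([475,-92.5,66],3.7)
E
```

```text
t: 23.68
ee_pos: [475.9, -92.2, 162.8]
tcp_rot: [0.684, 0.73, 0.0, 0.0]
wrist_force: [0.3, -0.3, -2.2]
grip_width: 38.4
dp [-0.0002 -0.001   0.0968] twist [ 0.0005 -0.      0.0005]
```

```bash
python3 -m pendant '{"dp":[[0,-0.0006,0.006],[0,-0.0006,0.025],[0,-0.0006,0.045],[0,-0.0006,0.065],[0,-0.0006,0.082],[0,-0.0006,0.092],[0,-0.0006,0.096],[0,-0.0006,0.096],[0,-0.0006,0.096]],"twist":[[0,0,0],[0,0,0],[0,0,0],[0,0,0],[0,0,0],[0,0,0],[0,0,0],[0,0,0],[0,0,0]],"hand":[0,0,0,0,0,0,0,0,0]}'
```

```text
t: 24.8
ee_pos: [475.5, -92.8, 67.5]
tcp_rot: [0.684, 0.73, 0.0, 0.001]
wrist_force: [-0.2, 0.0, -2.9]
grip_width: 38.5
```

```bash
python3 -m pendant '{"dp":[[0,0,0.001],[0,0,0.002],[0,0,0.003],[0,0,0.0035],[0,0,0.0035],[0,0,0.0035]],"twist":[[0,0,0],[0,0,0],[0,0,0],[0,0,0],[0,0,0],[0,0,0]],"hand":[0,0,0,0,0,0]}'
```

```text
t: 25.55
ee_pos: [474.8, -92.5, 63.2]
tcp_rot: [0.684, 0.73, 0.0, -0.0]
wrist_force: [0.2, 0.0, -3.6]
grip_width: 38.8
```

```bash
python3 -m pendant '{"dp":[[0,0,0.0005],[0,0,0.001],[0,0,0.001],[0,0,0.001]],"twist":[[0,0,0],[0,0,0],[0,0,0],[0,0,0]],"hand":[0,0,0,0]}'
```

```text
t: 26.05
ee_pos: [474.7, -92.5, 62.2]
tcp_rot: [0.684, 0.73, -0.0, -0.0]
wrist_force: [0.1, 0.4, -3.2]
grip_width: 38.7
```

```bash
python3 -m pendant '{"dp":[[0,0,0.0005],[0,0,0.001],[0,0,0.001],[0,0,0.001]],"twist":[[0,0,0],[0,0,0],[0,0,0],[0,0,0]],"hand":[0,0,0,0]}'
```

```text
t: 26.55
ee_pos: [474.8, -92.5, 62.1]
tcp_rot: [0.684, 0.73, -0.0, -0.0]
wrist_force: [-2.8, 1.6, 4.9]
grip_width: 38.6
```

```bash
python3 -m pendant '{"dp":[[0,0,0.0005],[0,0,0.0005],[0,0,0.0005],[0,0,0.0005]],"twist":[[0,0,0],[0,0,0],[0,0,0],[0,0,0]],"hand":[0,0,0,0]}'
```

```text
t: 27.05
ee_pos: [474.8, -92.5, 62.1]
tcp_rot: [0.684, 0.73, -0.0, -0.0]
wrist_force: [-3.8, 1.3, 8.2]
grip_width: 38.5
```

Seated at 62.1, the same z as in the block. Releasing.

```bash
python3 -m pendant '{"dp":[[0,0,0],[0,0,0],[0,0,0],[0,0,0],[0,0,-0.01],[0,0,-0.04],[0,0,-0.075],[0,0,-0.095],[0,0,-0.1],[0,0,-0.1]],"twist":[[0,0,0],[0,0,0],[0,0,0],[0,0,0],[0,0,0],[0,0,0],[0,0,0],[0,0,0],[0,0,0],[0,0,0]],"hand":[0.7,0.85,1,1,1,1,1,1,1,1]}'; python3 - <<'E'
from h import *
from plant import get_image,telemetry
im,d=get_image("side"); cv2.imwrite("pics/side9.png",im[:,:,::-1])
want([630.4,-51.0,160],4)
E
```

```text
t: 28.3
ee_pos: [474.7, -92.5, 160.8]
tcp_rot: [0.684, 0.73, 0.0, 0.0]
wrist_force: [0.5, -0.3, -0.3]
grip_width: 85.5
dp [ 3.110e-02  1.586e-01 -1.000e-04] twist [-0.0011 -0.0005 -0.0052]
```

View pics/side9.png

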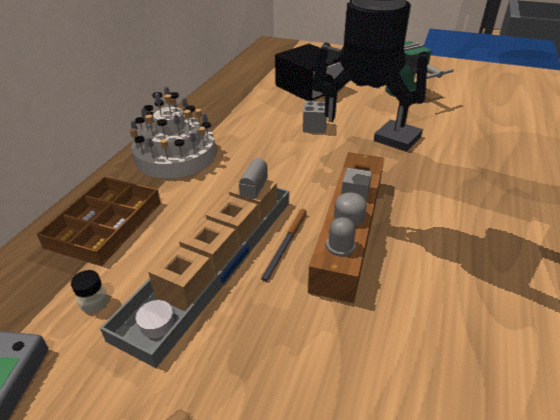

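Three are standing: square (357,181), dome (350,210) and bullet (342,235). Last is the ridge stake.

```bash
python3 -m pendant '{"dp":[[0.002,0.011,0],[0.008,0.041,0],[0.015,0.075,0],[0.022,0.11,0],[0.028,0.141,0],[0.03,0.154,0],[0.0311,0.1586,0],[0.0311,0.1586,0],[0.0311,0.1586,0]],"twist":[[0,0,0],[0,0,0],[0,0,-0.005],[0,0,-0.005],[0,0,-0.005],[0,0,-0.005],[0,0,-0.005],[0,0,-0.005],[0,0,-0.005]],"hand":[1,1,1,1,1,1,1,1,1]}' 70; python3 - <<'E'
from h import *
want([630.4,-51,60],4)
E
```

```text
t: 29.48
ee_pos: [630.1, -51.5, 160.6]
tcp_rot: [0.682, 0.731, -0.0, -0.0]
wrist_force: [-0.5, 0.1, -0.2]
grip_width: 85.4
dp [0.0005 0.0004 0.1006] twist [-0.0008 -0.0001 -0.0007]
```

```bash
python3 -m pendant '{"dp":[[0,0,0.015],[0,0,0.045],[0,0,0.075],[0,0,0.095],[0,0,0.1],[0,0,0.1],[0,0,0.1],[0,0,0.1],[0,0,0.1],[0,0,0.1],[0,0,0.1],[0,0,0.1]],"twist":[[0,0,0],[0,0,0],[0,0,0],[0,0,0],[0,0,0],[0,0,0],[0,0,0],[0,0,0],[0,0,0],[0,0,0],[0,0,0],[0,0,0]],"hand":[1,1,1,1,1,1,0,0,0,0,0,0]}' 70
```

```text
t: 30.98
ee_pos: [631.6, -51.4, 61.7]
tcp_rot: [0.682, 0.731, 0.0, 0.001]
wrist_force: [-1.3, 0.3, 5.7]
grip_width: 26.0
```

```bash
python3 -m pendant '{"dp":[[0,0,-0.003],[0,0,-0.01],[0,0,-0.03],[0,0,-0.055],[0,0,-0.08],[0,0,-0.097],[0,0,-0.1],[0,0,-0.1]],"twist":[[0,0,0],[0,0,0],[0,0,0],[0,0,0],[0,0,0],[0,0,0],[0,0,0],[0,0,0]],"hand":[0,0,0,0,0,0,0,0]}' 80; python3 - <<'E'
from h import *
from plant import get_image,telemetry
im,d=get_image("side"); cv2.imwrite("pics/side10.png",cv2.resize(im[20:290,100:380,::-1],None,fx=2.2,fy=2.2))
p=telemetry.get_state()['ee_pos']; print(((proj("side",[p[0],p[1],p[2]-62+15])-[100,20])*2.2).round(0))
want([478.8,-156.3,162],3.7)
E
```

```text
t: 31.98
ee_pos: [630.5, -51.1, 160.3]
tcp_rot: [0.682, 0.731, -0.0, -0.0]
wrist_force: [0.0, -0.4, -5.5]
grip_width: 25.9
[[335. 296.]]
dp [-0.0945 -0.1582 -0.0022] twist [-0.0021 -0.0006  0.005 ]
```

View pics/side10.png

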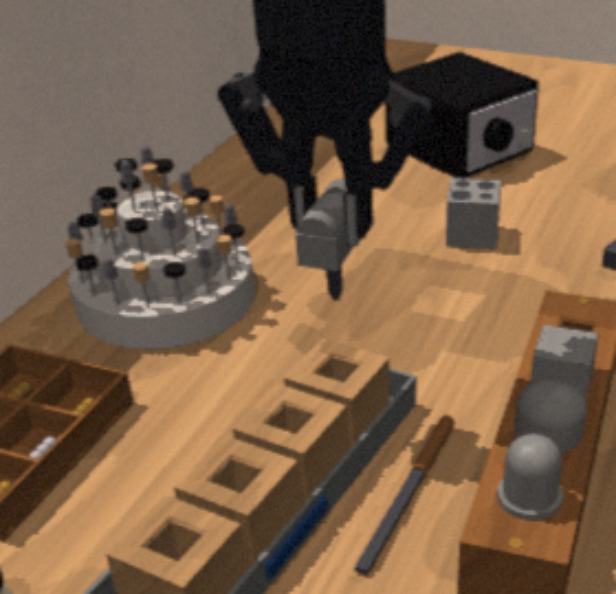

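The tip is at (335,297) against (335,296) expected, so the stake hangs upright. Moving to hole 4.

```bash
python3 -m pendant '{"dp":[[-0.006,-0.01,-0.002],[-0.024,-0.04,-0.002],[-0.045,-0.076,-0.002],[-0.066,-0.111,-0.002],[-0.084,-0.141,-0.002],[-0.092,-0.154,-0.002],[-0.0945,-0.1585,-0.002],[-0.0945,-0.1585,-0.002],[-0.0945,-0.1585,-0.002]],"twist":[[0,0,0],[0,0,0],[0,0,0.005],[0,0,0.005],[0,0,0.005],[0,0,0.005],[0,0,0.005],[0,0,0.005],[0,0,0.005]],"hand":[0,0,0,0,0,0,0,0,0]}'; python3 - <<'E'
from h import *
want([478.8,-156.3,66],3.7)
E
```

```text
t: 33.15
ee_pos: [480.3, -156.1, 162.9]
tcp_rot: [0.684, 0.73, 0.0, 0.0]
wrist_force: [-0.3, 0.4, -4.5]
grip_width: 26.0
dp [-0.0001 -0.0016  0.0969] twist [ 0.0007 -0.0001  0.0008]
```

```bash
python3 -m pendant '{"dp":[[0,-0.0008,0.006],[0,-0.0008,0.025],[0,-0.0008,0.045],[0,-0.0008,0.065],[0,-0.0008,0.082],[0,-0.0008,0.092],[0,-0.0008,0.096],[0,-0.0008,0.096],[0,-0.0008,0.096]],"twist":[[0,0,0],[0,0,0],[0,0,0],[0,0,0],[0,0,0],[0,0,0],[0,0,0],[0,0,0],[0,0,0]],"hand":[0,0,0,0,0,0,0,0,0]}'
```

```text
t: 34.28
ee_pos: [479.4, -156.9, 67.5]
tcp_rot: [0.684, 0.73, 0.0, 0.001]
wrist_force: [-0.1, 0.4, -5.0]
grip_width: 26.4
```

```bash
python3 -m pendant '{"dp":[[0,0,0.001],[0,0,0.002],[0,0,0.003],[0,0,0.0035],[0,0,0.0035],[0,0,0.0035]],"twist":[[0,0,0],[0,0,0],[0,0,0],[0,0,0],[0,0,0],[0,0,0]],"hand":[0,0,0,0,0,0]}'
```

```text
t: 35.02
ee_pos: [478.7, -156.6, 63.2]
tcp_rot: [0.684, 0.73, 0.0, -0.0]
wrist_force: [-0.6, 0.2, -4.1]
grip_width: 26.2
```

```bash
python3 -m pendant '{"dp":[[0,0,0.0005],[0,0,0.001],[0,0,0.001],[0,0,0.001]],"twist":[[0,0,0],[0,0,0],[0,0,0],[0,0,0]],"hand":[0,0,0,0]}'
```

```text
t: 35.52
ee_pos: [478.6, -156.6, 62.2]
tcp_rot: [0.684, 0.73, -0.0, -0.0]
wrist_force: [-0.1, -0.4, -4.9]
grip_width: 26.0
```

```bash
python3 -m pendant '{"dp":[[0,0,0.0005],[0,0,0.0005],[0,0,0.0005],[0,0,0.0005]],"twist":[[0,0,0],[0,0,0],[0,0,0],[0,0,0]],"hand":[0,0,0,0]}'
```

```text
t: 36.02
ee_pos: [478.7, -156.6, 61.8]
tcp_rot: [0.684, 0.73, 0.0, 0.0]
wrist_force: [-0.2, -0.1, -4.4]
grip_width: 26.3
```

```bash
python3 -m pendant '{"dp":[[0,0,0.0005],[0,0,0.001],[0,0,0.001],[0,0,0.001]],"twist":[[0,0,0],[0,0,0],[0,0,0],[0,0,0]],"hand":[0,0,0,0]}'
```

```text
t: 36.52
ee_pos: [478.8, -156.6, 61.7]
tcp_rot: [0.684, 0.73, -0.0, -0.0]
wrist_force: [-4.6, 2.3, 5.8]
grip_width: 26.4
```

```bash
python3 -m pendant '{"dp":[[0,0,0.0005],[0,0,0.0005],[0,0,0.0005],[0,0,0.0005]],"twist":[[0,0,0],[0,0,0],[0,0,0],[0,0,0]],"hand":[0,0,0,0]}'
```

```text
t: 37.02
ee_pos: [478.8, -156.6, 61.7]
tcp_rot: [0.684, 0.73, -0.0, -0.0]
wrist_force: [-5.1, 3.0, 8.4]
grip_width: 25.9
```

Seated at 61.7. I'll release, lift and move clear so the top camera can see the rack.

```bash
python3 -m pendant '{"dp":[[0,0,0],[0,0,0],[0,0,0],[0,0,0],[0,0,-0.01],[0,0,-0.04],[0,0,-0.075],[0,0,-0.11],[-0.02,0,-0.14],[-0.06,0,-0.15],[-0.1,0,-0.15],[-0.15,0,-0.15],[-0.2,0,-0.15],[-0.24,0,-0.15],[-0.25,0,-0.15],[-0.25,0,-0.15]],"twist":[[0,0,0],[0,0,0],[0,0,0],[0,0,0],[0,0,0],[0,0,0],[0,0,0],[0,0,0],[0,0,0],[0,0,0],[0,0,0],[0,0,0],[0,0,0],[0,0,0],[0,0,0],[0,0,0]],"hand":[0.7,0.85,1,1,1,1,1,1,1,1,1,1,1,1,1,1]}'; python3 - <<'E'
from h import *
from plant import get_image,telemetry
for n in("side","top"):
    im,d=get_image(n); cv2.imwrite(f"pics/{n}11.png",im[:,:,::-1])
    W=cloud(n,d); Z=W[...,2]
    a=np.radians(3.7)
    for y,nm,h in((96,"bullet",101),(32,"dome",92),(-32,"square",85),(-96,"ridge",91)):
        P=np.array([472.4,-61])+y*np.array([-np.sin(a),np.cos(a)])
        m=(d>0)&(np.hypot(W[...,0]-P[0],W[...,1]-P[1])<32)&(Z>64)&(Z<115)
        p=W[m]; r=cv2.minAreaRect(p[:,:2].astype(np.float32))
        print(n,nm,m.sum(),"ztop",np.percentile(p[:,2],98).round(1),"want",h,np.round(r[0],1),np.round(r[1],1),round(r[2],1),"hole",P.round(1))
        if nm=="square":
            t=p[p[:,2]>80]; A=np.c_[t[:,:2]-t[:,:2].mean(0),np.ones(len(t))]; print("tilt slopes",np.linalg.lstsq(A,t[:,2],rcond=None)[0][:2].round(3))
E
```

```text
t: 39.02
ee_pos: [494.7, -406.0, 210.3]
tcp_rot: [0.684, 0.729, 0.0, -0.0]
wrist_force: [0.7, -0.0, -1.0]
grip_width: 85.8
side bullet 705 ztop 99.4 want 101 [463.4  40.2] [32.6 27.9] 31.0 hole [466.2  34.8]
side dome 735 ztop 90.6 want 92 [467.  -23.7] [45.2 40. ] 23.2 hole [470.3 -29.1]
side square 663 ztop 84.7 want 85 [474.1 -97. ] [40.1 55.3] 3.7 hole [474.5 -92.9]
tilt slopes [-0.002 -0.021]
side ridge 409 ztop 90.3 want 91 [ 477.  -155.2] [27.7 60.5] 2.2 hole [ 478.6 -156.8]
top bullet 632 ztop 101.9 want 101 [465.8  35. ] [32.7 32.6] 25.7 hole [466.2  34.8]
top dome 1068 ztop 93.1 want 92 [469.6 -29.1] [44.7 44.4] 89.0 hole [470.3 -29.1]
top square 1085 ztop 87.5 want 85 [474.7 -92.4] [39.9 40.1] 3.7 hole [474.5 -92.9]
tilt slopes [ 0.001 -0.003]
top ridge 1139 ztop 92.8 want 91 [ 478.5 -155.4] [28.1 59. ] 3.5 hole [ 478.6 -156.8]
```

View pics/side11.png

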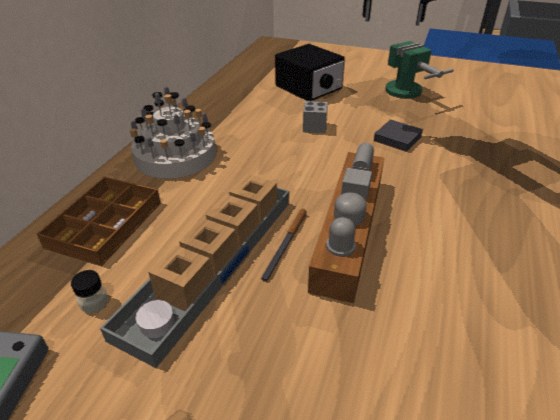

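View pics/top11.png

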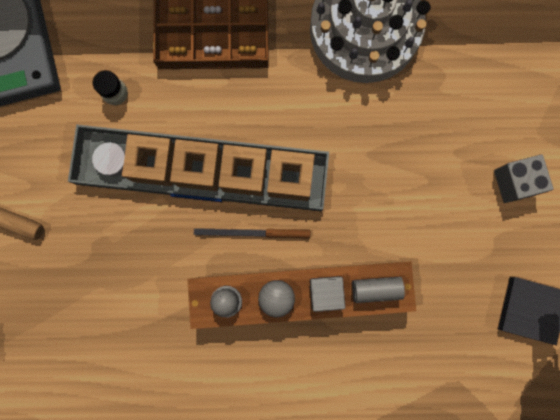

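All four are standing in order in the top view: bullet (226,301), dome (276,298), square (327,294) and ridge (378,290). The blocks are empty and the arm is clear.

```bash
python3 -c "from plant import workorder; print(workorder.hand_in())"
```

```text
the job is handed in; nothing more can be done
None
```

All four stakes now stand in the bench rack in their original left-to-right order: bullet, dome, square, ridge. I handed the job in at about 39 s of the 83 s allowed.

Each stake was lowered in small steps until the rack pushed back with 8–10 N, then released and left standing. The highest wrist force I read was about 11 N; readings come only at the end of each move.

**Final checks, with the arm clear of the rack:**
- **Position:** in the top camera, each stake is within about 1.5 mm of its hole centre.
- **Head height:** each head top is 1–2.5 mm above its expected height in the top camera. The same camera read 1–2.5 mm high for the stakes in their blocks at the start, so this looks like camera offset rather than a raised head.
- **Tilt:** the square stake's top is level to 0.003 in the top camera. I did not measure tilt on the other three; they look upright in both pictures.

**Disagreements between readings:**
- The side camera puts the bullet and dome about 5 mm further left and 3 mm nearer the robot. It sees only their near side and showed a similar leftward shift before the move.
- A side-view box around the square stake came out 55 mm long instead of 40 mm, probably because it took in part of a neighbouring stake. The tilt of 0.02 read from that view is therefore unreliable.
- The gripper's opening read 1–3 mm less than each stake's width throughout.

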